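# Load a lens into a hand press and hold the pressure

## Robot

A 6-joint arm with a two-finger parallel gripper is mounted at the origin on a cart in front of the work surface, level with it; the furniture and walls round the work are solid. World frame = base frame: x ahead of the robot, y to its left, z up, the work surface at z = 0. Lengths are in m, angles in rad, forces in N, time in s.
With the tool pointing down it reaches from about 0.3 to 0.75 m from the base axis. Payload 8.5 kg.
Tool frame: the origin (TCP) lies at the very end of the fingers, on their centre line; the grasp point (between the pads) lies arm.grasp_offset behind it (arm.grasp_offset is the distance from the TCP to the grasp point, in m); y points along the fingers, x is the direction in which the jaws open and shut, and the axes are right-handed (so a half turn about y gives the same grasp; the last joint's range is limited). The gripper opens to 88 mm and grips with 3 to 60 N. Pads are 18 mm wide; open, the fingers measure 123 mm over their backs; the gripper's body (75 mm by 187 mm) begins 45 mm behind the grasp point.
Start: joints at [1.015, 0.381, 1.297, -0, 1.464, -0.215], TCP at [0.184, 0.518, 0.239] pointing down, gripper open.
Joint ranges: [-3.11, 3.11], [-0.89, 2.33], [0.22, 2.48], [-1.42, 4.56], [0.17, 2.85], [-2.88, 2.88]. Speed limits (rad/s): [2.39, 2.39, 3.14, 3.14, 3.14, 3.14].

## Interface

Orientations are given as [roll, pitch, yaw] about the fixed x, y, z axes, in that order (R = Rz(yaw) Ry(pitch) Rx(roll)).
In Python, from bench import telemetry, eyes, arm gives the robot as it stands.
- The arm moves only by the shell command python3 -m pendant 'ROWS'. ROWS is JSON, one flat list of numbers, 7 for each row, row after row: the finger opening in m, from 0 to 0.0881, then the shift along the tool's x, y, z in m, then the turn, a rotation vector about the tool's x, y, z in degrees. A call has 1 to 5 rows; each row is the pose to reach, as a shift and turn from the pose commanded when the call began, along the tool's axes at that moment; what a row does not reach only later rows make up. A row lasts 1/8 s, in which the tool goes at most 62.5 mm and 10.7 degrees, less where a joint would pass 70% of its speed; a pose out of reach is approached as far as the arm can. A call with a gripper value outside its range is refused whole. The fingers move at their own pace and stop on an object; the grip force is fixed at half the most. Time passes only in rows, so rows that repeat a pose let the fingers close. It gives the time, the measured TCP pose, the force and the opening at its end, in the units of the state.
- telemetry.read_state(): the state, without advancing time (a new reading comes with each control period).
- eyes.snapshot(name): name is "scene" or "top" or "wrist"; returns a dict with "img" (400x640x3 uint8, red, green, blue), "z_map" (400x640 float32, m along the optical axis (not along the pixel's ray), 0 where there is no reading), "fx", "fy", "cx", "cy" (pixels), "dist" ([k1, k2, p1, p2, k3] as OpenCV has them; the pictures are not rectified), "R" (3x3) and "t" (3): a world point X has camera coordinates R X + t; the wrist camera has in their place "T_tool_cam" (4x4, takes a point from camera to tool coordinates, whose origin is the TCP and whose axes are the tool frame's). Camera axes: x right, y down, z forward; pixel columns grow to the right and rows downward; lengths in m; the calibration is good to about 2 mm. A picture is of the moment at which its call begins: read the wrist's pose just before it.
- arm.close_job(): hands the job in, once; it reports no verdict.
The state is a dict: "clock": time; "joints": joint angles; "joint_vel": joint speeds; "tau": joint torques, N m; "tool_pos": TCP position; "orientation": TCP orientation; "force": force on the tool from outside, world axes, zero at the start; "wrist_torque": the same for the moment, N m; "gripper_width": finger opening in m.
Only numpy, scipy, OpenCV 4.12 (cv2) and the standard library are available. Lean on these libraries where they do the work, as an engineer would, in place of code of your own. Each camera call takes 0.05 s, during which the arm holds its last target.

## Task

Take the clear round lens blank off its dark rubber stand and lay it flat and centred on the small rubber-topped pedestal of the lens press's shuttle, let go of it, then push the shuttle by its upright tab fully home so that the lens is under the press foot. Then press the sprung knob on top of the press straight down until the foot sits on the lens and the knob has gone about 8 mm further against its pressure spring (the lower edge of the knob's skirt is at the middle of the dark band on the barrel; never down to the knob's stop), keep it there for at least three seconds, and finish while still holding it pressed. Do not let the lens fall to the worktop, and leave the bottles and the tape dispenser where they stand.

Things in the scene. Friction and masses are not known exactly. Their poses are not given: they have to be found in the camera images.
- lens: the clear round lens blank, 65 mm in diameter, 9.5 mm thick at the rim and 13 mm in the middle (slightly domed top), 22 g, lying flat. Origin at the centre of its underside, z up through it. It starts on the lens stand, overhanging it all round, so it can be pinched across its diameter from above.
- lens_stand: fixed dark rubber stand, round: foot 60 mm in diameter, 22 mm high, upper part 48 mm in diameter. Origin at the centre of its underside on the worktop. Between it and the press stands the ultrasonic cleaner, a fixed box 250 mm high with its lid handles, x 0.47 to 0.69, y -0.12 to 0.16: carry the lens round the front of it. A wall shelf hangs over the back of the worktop, from x 0.62 back, underside z 0.605.
- press: the bench press, fixed: grey base plate 130 x 240 x 10 mm, a column on the far (+x) side, 98 mm high, and a beam that carries the ram over the shuttle. Origin on the worktop, right below the ram's vertical axis. Its y axis is the way the shuttle goes home; its x axis points to the column, near face at x = 53 mm. Beam: y -22 to +22 mm, z 76 to 98 mm.
- pedestal_top (a point): centre of the top of the shuttle's pedestal (rubber, 40 mm in diameter), 42 mm above the worktop, 18 mm above the shuttle's deck; the lens overhangs it all round. It moves with the shuttle in a line to the ram axis: shuttle out (0), it is 120 mm from that axis on the press's -y side; shuttle home (0.12), it is right under the foot.
- tab_top (a point): centre of the top edge of the shuttle's upright tab, 60 mm above the worktop. The tab is 12 mm thick along the press's y, 40 mm wide along its x and 36 mm high; it stands 80 mm from the pedestal's centre, towards the press's -y. Pushed towards the press's +y.
- press_shuttle (a joint): travel of the shuttle in m: 0 fully out (loading), 0.12 fully home at its stop. Slides with 2 N of friction and stays where it is left.
- press_ram: the ram: vertical rod with a round rubber foot, 28 mm in diameter, below and the barrel with the dark band above. Foot's underside 65 mm above the worktop when up. Origin on the worktop below the foot when up; its z is minus the ram's travel (0 to 18 mm; 10 mm when the foot rests on the lens on the pedestal). A light return spring (about 2 to 3 N) lifts it when let go.
- knob_top (a point): centre of the flat top of the knob, a round grey mushroom knob 46 mm in diameter. 164 mm above the worktop when not pressed. It sinks by the ram's travel plus the knob's own travel, so with the lens under the foot it is 154 mm high when the foot touches and 146 mm high at the wanted pressure.
- press_knob (a joint): travel of the knob against the pressure spring, relative to the ram, in m: 0 free, 0.016 at its stop; 0.008 is wanted. The spring needs about 4.5 N to start and 0.8 N per mm more (11 N at 8 mm), so the ram comes down first and the knob sinks in only once the foot sits on the lens. The skirt's lower edge runs over the dark band (6 mm high) on the barrel from 5 to 11 mm of travel.
- glue_bottle: small bottle with a pointed cap, 24 mm in diameter, 78 mm high, standing near the front of the worktop; leave alone. Origin at the centre of its underside.
- polish_bottle: dropper bottle, 34 mm in diameter, 102 mm high, behind the lens stand; leave alone. Origin at the centre of its underside.
- tape_dispenser: light grey tape dispenser, 52 x 118 x 65 mm, behind the press at its right; leave alone. Origin at the centre of its underside.

How it is judged:
By the outcome, as a careful person would: the job done as asked, in the order asked, and still so for the second after the job is handed in, while the arm keeps its last pose, push and grip.
It also fails if it takes over 72 s, if anything falls off the work surface, if the arm or the gripper's body presses on something with over 40 N, if the wrist force passes 120 N, or if a joint passes its speed limit or range.

## Working session

There is one attempt and no reset: what is moved stays moved. The work goes in short steps, Python scripts to look and compute and a shell command to move; the robot and the scene stay as the last step left them, time stands still between calls to the robot, and variables do not carry over. Pictures are saved under pics/ and viewed, and the job is handed in when it is done.

```bash
ls; mkdir -p pics; python3 - <<'E'
from bench import telemetry, eyes, arm
import cv2
print(telemetry.read_state(), arm.grasp_offset)
for n in ("scene","top","wrist"):
    s=eyes.snapshot(n); cv2.imwrite(f"pics/{n}0.png",s["img"][:,:,::-1])
    print(n,{k:v for k,v in s.items() if k not in("img","z_map")})
E
```

```text
pics
{'clock': 0.0, 'joints': array([ 1.01469534e+00,  3.81205848e-01,  1.29826794e+00, -1.37262186e-07,
        1.46358276e+00, -2.15317509e-01]), 'joint_vel': array([-0.00078011,  0.00021472, -0.00026663,  0.00213535,  0.0025354 ,
        0.00118637]), 'tau': array([-1.35839600e-03, -4.37940681e+01, -2.24555522e+01,  7.12912856e-02,
        3.52290273e-02, -9.66138077e-05]), 'tool_pos': array([0.18368389, 0.51812343, 0.23813005]), 'orientation': array([-1.57048369e+00,  1.43012042e-03,  1.23001309e+00]), 'force': array([-0.1307236 , -0.87901157,  0.75820283]), 'wrist_torque': array([-0.04588431,  0.04795138,  0.00408492]), 'gripper_width': 0.08805811584664712} 0.0187
scene {'fx': 444.27062376175843, 'fy': 444.27062376175843, 'cx': 324.12252728225496, 'cy': 201.5495301218639, 'dist': array([-0.03647745,  0.        ,  0.        ,  0.        ,  0.        ]), 'R': array([[ 0.51371828, -0.85768348,  0.02173896],
       [-0.35902235, -0.2379149 , -0.90249623],
       [ 0.77922813,  0.45582404, -0.43014877]]), 't': array([-0.31587027,  0.29904271,  0.90457857])}
top {'fx': 451.39443919008
[... 212 characters left out ...]
9],
       [-0.99669151,  0.02083074, -0.07856275],
       [ 0.07828685, -0.01374624, -0.9968361 ]]), 't': array([-0.04287127,  0.55223023,  1.35702324])}
wrist {'fx': 285.5114340437974, 'fy': 285.5114340437974, 'cx': 325.0528707110246, 'cy': 202.63796744452014, 'dist': array([-0.04414593,  0.        ,  0.        ,  0.        ,  0.        ]), 'T_tool_cam': array([[ 9.99999097e-01,  8.11932969e-04,  1.07096635e-03,
         2.57479188e-04],
       [-8.28103490e-04, -2.55379412e-01,  9.66840561e-01,
        -1.46468099e-01],
       [ 1.05851248e-03, -9.66840575e-01, -2.55378509e-01,
         6.50860287e-02],
       [ 0.00000000e+00,  0.00000000e+00,  0.00000000e+00,
         1.00000000e+00]])}
```

View pics/scene0.png

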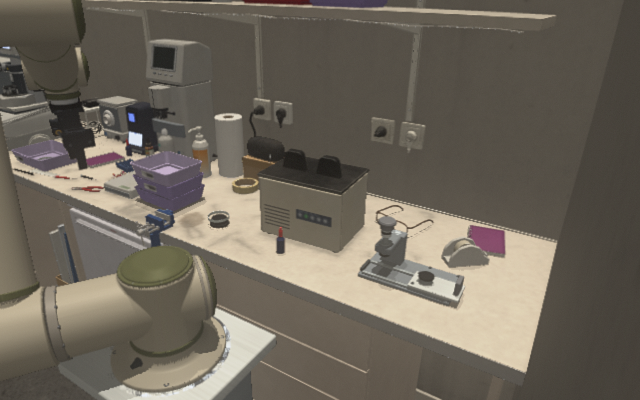

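View pics/top0.png

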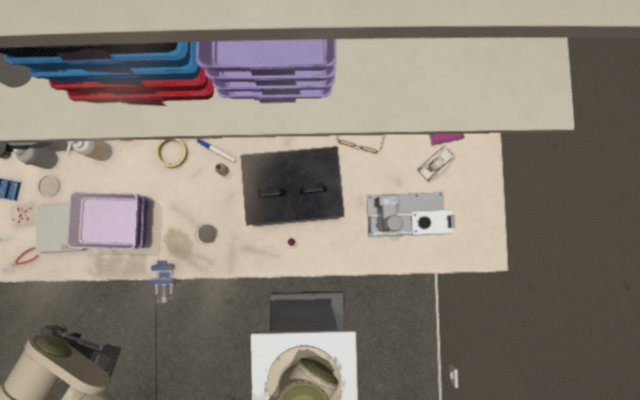

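View pics/wrist0.png

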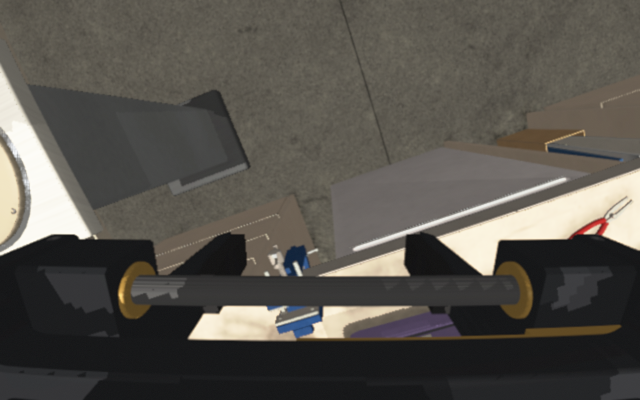

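The top view shows the lens on its stand near (207,233), the glue bottle at (291,242), the knob near (393,222), the pedestal at (424,222) and the tab at about (450,221). I'll enlarge these areas next.

```bash
cat > h.py <<'E'
import numpy as np, cv2
from bench import telemetry, eyes, arm
from scipy.spatial.transform import Rotation as Ro
def K(s): return np.array([[s['fx'],0,s['cx']],[0,s['fy'],s['cy']],[0,0,1.]])
def camRT(s,st=None):
    if 'R' in s: return s['R'],s['t']
    Rw=Ro.from_euler('xyz',st['orientation']).as_matrix()
    T=s['T_tool_cam']; Rc=Rw@T[:3,:3]; c=Rw@T[:3,3]+st['tool_pos']
    return Rc.T,-Rc.T@c
def ray(s,uv,z,st=None):
    R,t=camRT(s,st)
    p=cv2.undistortPoints(np.array(uv,float).reshape(-1,1,2),K(s),s['dist']).reshape(-1,2)
    d=np.c_[p,np.ones(len(p))]@R; c=-R.T@t
    return c+d*((z-c[2])/d[:,2])[:,None]
def proj(s,X,st=None):
    R,t=camRT(s,st)
    return cv2.projectPoints(np.array(X,float).reshape(-1,1,3),cv2.Rodrigues(R)[0],t.reshape(3,1),K(s),s['dist'])[0].reshape(-1,2)
def crop(s,x0,y0,x1,y1,k,name):
    cv2.imwrite(name,cv2.resize(s['img'][y0:y1,x0:x1,::-1],None,fx=k,fy=k,interpolation=cv2.INTER_NEAREST))
E
python3 - <<'E'
from h import *
s=eyes.snapshot('top')
crop(s,185,210,235,255,8,'pics/tl.png'); crop(s,360,185,460,245,7,'pics/tp.png')
c=eyes.snapshot('scene')
crop(c,200,200,240,235,10,'pics/sl.png'); crop(c,350,210,470,305,6,'pics/sp.png')
print(ray(s,[[207,233]],.035),ray(s,[[424,222]],.042),ray(s,[[393,222]],.164),ray(s,[[450,221]],.06),ray(s,[[291,242]],.078))
E
```

```text
[[0.45488094 0.28195596 0.035     ]] [[ 0.47369983 -0.37183887  0.042     ]] [[ 0.47286121 -0.25617259  0.164     ]] [[ 0.47450897 -0.44555599  0.06      ]] [[0.4232926 0.0277921 0.078    ]]
```

View pics/tl.png

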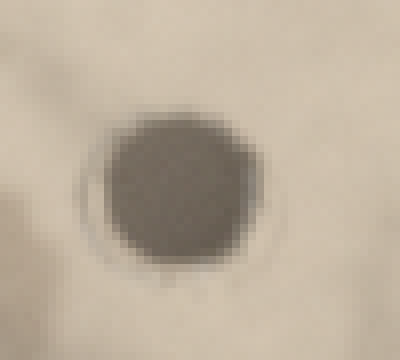

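View pics/tp.png

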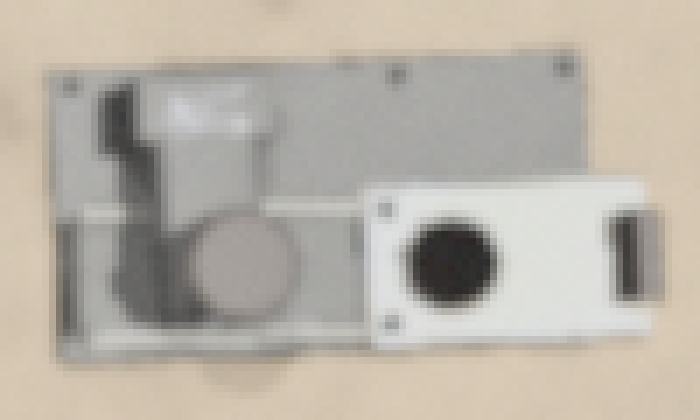

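View pics/sp.png

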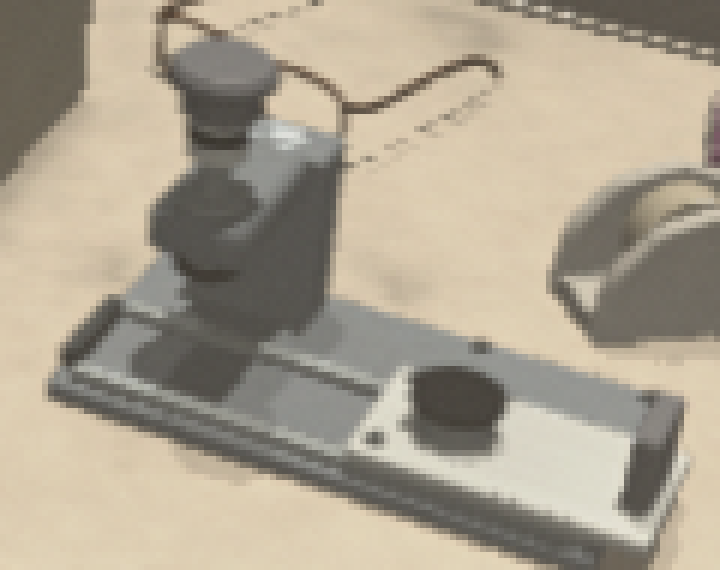

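View pics/sl.png

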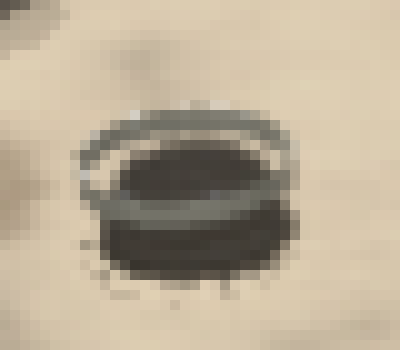

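The crops show the lens nearly concentric with its stand, with its rim ring at about x 195–220. The press is square to the world within about 2° and the shuttle is out. Next I'll take precise centroids.

```bash
python3 - <<'E'
from h import *
s=eyes.snapshot('top'); c=eyes.snapshot('scene')
def cen(s,x0,y0,x1,y1,th,inv=True):
    g=cv2.cvtColor(s['img'],cv2.COLOR_RGB2GRAY)[y0:y1,x0:x1]
    m=(g<th).astype(np.uint8)
    n,l,stt,ce=cv2.connectedComponentsWithStats(m)
    i=1+np.argmax(stt[1:,4]); return ce[i]+[x0,y0], stt[i]
ls,a=cen(s,190,215,228,252,150); print('stand',ls,a,ray(s,[ls],.022))
pd,a=cen(s,412,210,438,236,100); print('ped',pd,a,ray(s,[pd],.042))
g=s['img'][185:245,360:460]
hsv=cv2.cvtColor(g,cv2.COLOR_RGB2HSV)
for p in [(35,38),(8,26),(62,20)]: print(g[p[0],p[1]],hsv[p[0],p[1]])
pts=lambda L:[[x/7+360,y/7+185] for x,y in L]
# deck corners z .024 (crop): near-column edge left/right, front edge
d=ray(s,pts([(368,185),(645,180),(372,348),(648,335)]),.024); print('deck',d)
b=ray(s,pts([(47,70),(582,52),(60,360),]),.01); print('base',b)
print('tab',ray(s,pts([(648,210),(660,210),(648,300),(660,300)]),.06))
print('knob',ray(s,pts([(244,265)]),.164))
# scene
pts=lambda L:[[x/6+350,y/6+210] for x,y in L]
print('S ped',ray(c,pts([(459,397)]),.042),'S knob',ray(c,pts([(223,62)]),.164), 'S tab',ray(c,pts([(660,405)]),.06))
pts=lambda L:[[x/10+200,y/10+200] for x,y in L]
print('S lens',ray(c,pts([(187,163)]),.0315),ray(c,pts([(192,170)]),.022))
E
```

```text
stand [207.02047782 233.27986348] [  8   9  19  19 293] [[0.45414321 0.28492992 0.022     ]]
ped [424.05825243 222.24271845] [  7   7  11  11 103] [[ 0.47296533 -0.37198686  0.042     ]]
[166 160 155] [ 14  17 166]
[195 181 163] [ 17  42 195]Traceback (most recent call last):
  File "<stdin>", line 12, in <module>
IndexError: index 62 is out of bounds for axis 0 with size 60
```

```bash
python3 - <<'E'
from h import *
s=eyes.snapshot('top'); c=eyes.snapshot('scene')
pts=lambda L:[[(x-3.5)/7+360,(y-3.5)/7+185] for x,y in L]
d=ray(s,pts([(368,185),(645,180),(372,348),(648,335)]),.024); print('deck',d)
b=ray(s,pts([(47,70),(582,52),(60,360),]),.01); print('base',b)
for q in(d[1]-d[0],d[3]-d[2],b[1]-b[0]): print(np.degrees(np.arctan2(-q[0],q[1])+np.pi)%360)
print('tab',ray(s,pts([(648,210),(660,210),(648,300),(660,300)]),.06))
print('knob',ray(s,pts([(244,265)]),.164))
pts=lambda L:[[(x-3)/6+350,(y-3)/6+210] for x,y in L]
print('S ped',ray(c,pts([(459,397)]),.042),'S knob',ray(c,pts([(223,62)]),.164), 'S tab',ray(c,pts([(660,405)]),.06))
pts=lambda L:[[(x-5)/10+200,(y-5)/10+200] for x,y in L]
print('S lens',ray(c,pts([(187,163)]),.0315),ray(c,pts([(192,170)]),.022))
print(telemetry.read_state()['clock'])
E
```

```text
deck [[ 0.50872832 -0.34093095  0.024     ]
 [ 0.50826441 -0.4631409   0.024     ]
 [ 0.43773238 -0.34002589  0.024     ]
 [ 0.44055195 -0.46147843  0.024     ]]
base [[ 0.56324274 -0.20360494  0.01      ]
 [ 0.56634778 -0.44183441  0.01      ]
 [ 0.43556891 -0.2054961   0.01      ]]
359.7825080194111
1.3299043184912507
0.7467408342444698
tab [[ 0.49373697 -0.45265238  0.06      ]
 [ 0.49362261 -0.45782188  0.06      ]
 [ 0.45546385 -0.45096072  0.06      ]
 [ 0.4553445  -0.45611894  0.06      ]]
knob [[ 0.47180207 -0.25986887  0.164     ]]
S ped [[ 0.47138307 -0.3752341   0.042     ]] S knob [[ 0.46934697 -0.26057755  0.164     ]] S tab [[ 0.4830274  -0.45187905  0.06      ]]
S lens [[0.4458243  0.28010332 0.0315    ]] [[0.45635134 0.28888208 0.022     ]]
0.45
```

```bash
cat >> h.py <<'E'
def go(x,y,z,yawdeg):
    st=telemetry.read_state(); R=Ro.from_euler('xyz',st['orientation'])
    T=Ro.from_euler('xyz',[-90,0,yawdeg],degrees=True)
    d=np.array([x,y,z])-st['tool_pos']
    print('shift mm',(R.inv().apply(d)*1000).round(1),'turn deg',np.degrees((R.inv()*T).as_rotvec()).round(2), 'dist',np.linalg.norm(d).round(3),'t',round(st['clock'],2),'pos',st['tool_pos'].round(4),'F',st['force'].round(1),'w',st['gripper_width'].round(4))
E
python3 -c "
from h import *
go(.454,.283,.14,0.7)"
```

```text
Traceback (most recent call last):
  File "h.py", line 24, in go
    print('shift mm',(R.inv().apply(d)*1000).round(1),'turn deg',np.degrees((R.inv()*T).as_rotvec()).round(2), 'dist',np.linalg.norm(d).round(3),'t',round(st['clock'],2),'pos',st['tool_pos'].round(4),'F',st['force'].round(1),'w',st['gripper_width'].round(4))
                                                                                                                                                                                                                                     ^^^^^^^^^^^^^^^^^^^^^^^^^
AttributeError: 'float' object has no attribute 'round'
```

```bash
sed -i "s/st\['gripper_width'\].round(4)/round(float(st['gripper_width']),4)/" h.py
python3 -c "
from h import *
go(.454,.283,.14,0.7)"
```

```text
shift mm [-131.5   98.7 -333.3] turn deg [ 0.000e+00  6.977e+01 -1.000e-02] dist 0.372 t 0.45 pos [0.1838 0.5183 0.2387] F [-0.2  0.4 -0.5] w 0.0886
```

```bash
python3 -m pendant '[0.088,-0.019,0.012,-0.048,0,10,0, 0.088,-0.038,0.024,-0.095,0,20,0, 0.088,-0.056,0.036,-0.143,0,30,0, 0.088,-0.075,0.048,-0.190,0,40,0, 0.088,-0.094,0.060,-0.238,0,50,0]'
python3 -c "
from h import *
go(.454,.283,.14,0.7)"
```

```text
clock: 1.08
tool_pos: [0.3779, 0.349, 0.1785]
orientation: [-1.571, -0.0, 0.352]
force: [0.3, 0.2, 0.6]
gripper_width: 0.088
shift mm [ 48.7  38.5 -88.2] turn deg [-1.000e-02  1.945e+01  3.000e-02] dist 0.108 t 1.07 pos [0.3779 0.349  0.1785] F [0.3 0.2 0.6] w 0.088
```

```bash
python3 -m pendant '[0.088,0.024,0.019,-0.044,0,9.7,0, 0.088,0.0487,0.0385,-0.088,0,19.5,0, 0.088,0.0487,0.0385,-0.088,0,19.5,0]'
python3 - <<'E'
from h import *
st=telemetry.read_state(); s=eyes.snapshot('wrist'); cv2.imwrite('pics/w1.png',s['img'][:,:,::-1])
go(.454,.283,.14,0.7); print(proj(s,[[.454,.284,.022],[.454,.284,.0315]],st))
np.save('w1.npy',np.r_[st['tool_pos'],st['orientation']])
E
```

```text
clock: 1.45
tool_pos: [0.4547, 0.2827, 0.1388]
orientation: [-1.572, 0.002, 0.012]
force: [-0.3, -0.2, 0.3]
gripper_width: 0.0878
shift mm [ 0.4 -0.3 -1. ] turn deg [ 0.02  0.2  -0.08] dist 0.001 t 1.5 pos [0.4536 0.284  0.1397] F [-1.   1.2 -0.5] w 0.0877
[[324.10121579 197.26216252]
 [324.05410343 199.71878409]]
```

View pics/w1.png

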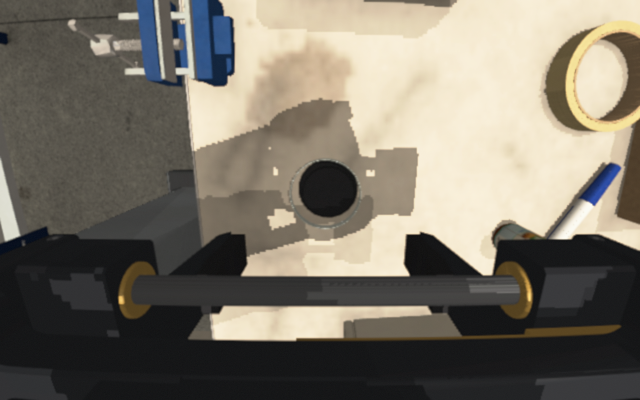

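The wrist view shows the stand disc at about (328,188), with the lens ring about (290–360, 157–227). The white-capped item at (515,235) seems to be the polish bottle.

```bash
python3 - <<'E'
from h import *
im=cv2.imread('pics/w1.png'); 
cv2.imwrite('pics/w1c.png',cv2.resize(im[145:240,275:375],None,fx=6,fy=6,interpolation=cv2.INTER_NEAREST))
g=cv2.cvtColor(im,cv2.COLOR_BGR2GRAY)[150:235,285:370]
n,l,sa,ce=cv2.connectedComponentsWithStats((g<50).astype(np.uint8)); i=1+np.argmax(sa[1:,4]); d=ce[i]+[285,150]; print(d,sa[i])
s=eyes.snapshot('wrist'); p=np.load('w1.npy'); st=dict(tool_pos=p[:3],orientation=p[3:])
print(ray(s,[d],.022,st)); print(ray(s,[[490,240],[545,235]],.1,st))
t=eyes.snapshot('top'); print(ray(t,[[221,169]],.1))
E
```

```text
[327.56638922 188.55053508] [  15   11   57   56 2523]
[[0.45716077 0.29248317 0.022     ]]
[[0.57163892 0.27359811 0.1       ]
 [0.61166141 0.27759795 0.1       ]]
[[0.63829618 0.22572582 0.1       ]]
```

View pics/w1c.png

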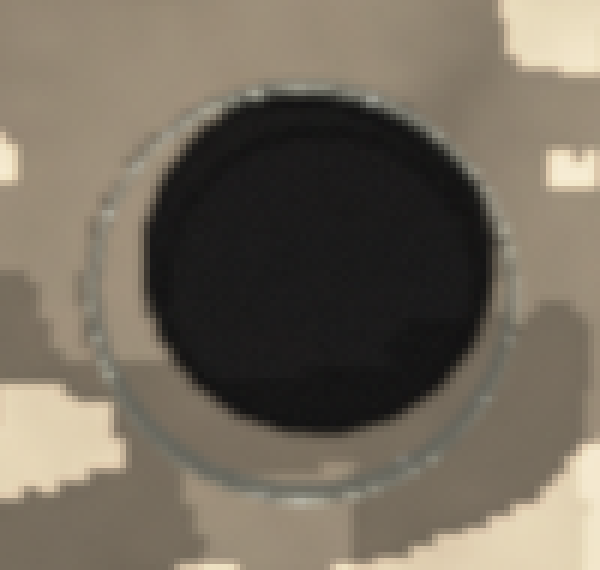

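```bash
python3 - <<'E'
from h import *
s=eyes.snapshot('wrist'); p=np.load('w1.npy'); st=dict(tool_pos=p[:3],orientation=p[3:])
print(ray(s,[[324.7,193.7]],.027,st), ray(s,[[275+85/6,193.7],[275+517/6,193.7],[324.7,145+85/6],[324.7,145+505/6]],.027,st))
t=eyes.snapshot('top');c=eyes.snapshot('scene')
print(ray(t,[[185+(182-4)/8,210+(188-4)/8],[207.0,232.6]],.027), ray(c,[[218.2,215.8]],.0315))
go(.454,.286,.14,.7)
E
```

```text
[[0.45452525 0.28862783 0.027     ]] [[0.42152882 0.28819442 0.027     ]
 [0.48837649 0.28908459 0.027     ]
 [0.45412003 0.32052334 0.027     ]
 [0.45496818 0.25372913 0.027     ]]
[[0.45493399 0.28306485 0.027     ]
 [0.45615672 0.28381754 0.027     ]] [[0.4458243  0.28010332 0.0315    ]]
shift mm [1.6 0.8 0.3] turn deg [-0.02  0.41  0.05] dist 0.002 t 1.75 pos [0.4524 0.2857 0.1408] F [-0.3  0.7  0.2] w 0.0878
```

```bash
python3 -m pendant '[0.088,0.001,0.045,0.0025,0,0,0, 0.088,0.001,0.085,0.0025,0,0,0, 0.088,0.001,0.085,0.0025,0,0,0]'
python3 - <<'E'
from h import *
st=telemetry.read_state(); s=eyes.snapshot('wrist'); cv2.imwrite('pics/w2.png',s['img'][:,:,::-1])
a=telemetry.read_state()
for q in (st,a): print(q['tool_pos'].round(4),q['orientation'].round(4))
np.save('w2.npy',np.r_[(st['tool_pos']+a['tool_pos'])/2,st['orientation']])
E
```

```text
clock: 2.12
tool_pos: [0.4525, 0.2875, 0.0538]
orientation: [-1.572, 0.004, 0.018]
force: [-0.1, -0.4, 0.6]
gripper_width: 0.0878
[0.4525 0.2875 0.0538] [-1.5723  0.0045  0.0184]
[0.4536 0.2878 0.0555] [-1.5711e+00  1.0000e-03  1.8200e-02]
```

View pics/w2.png

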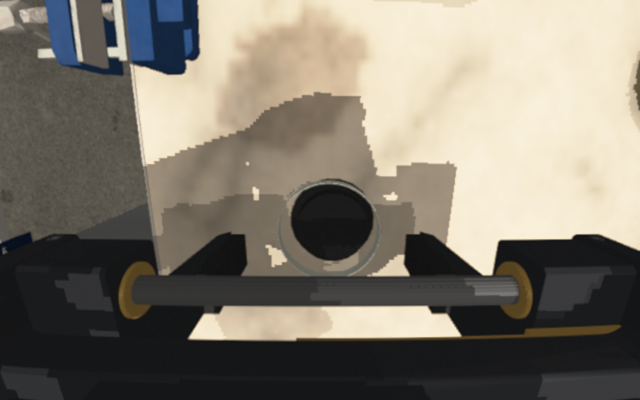

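The lens ring now spans about x 279–380 and y 178–278, centred at (329,228), between the open fingers.

```bash
python3 - <<'E'
from h import *
s=eyes.snapshot('wrist'); p=np.load('w2.npy'); st=dict(tool_pos=p[:3],orientation=p[3:])
print(ray(s,[[329.5,228],[279,228],[380,228],[329,178],[329,278]],.027,st))
go(.456,.2885,.010,.7)
E
```

```text
[[0.4561381  0.29033342 0.027     ]
 [0.42347172 0.289633   0.027     ]
 [0.48878346 0.29098517 0.027     ]
 [0.45506428 0.32297807 0.027     ]
 [0.45665196 0.25426432 0.027     ]]
shift mm [ 1.6 46.6  0.5] turn deg [-0.03  0.33  0.08] dist 0.047 t 2.23 pos [0.4544 0.2879 0.0566] F [0.7 0.4 0.9] w 0.0882
```

```bash
python3 -m pendant '[0.088,0.0025,0.020,0.0015,0,0,0, 0.088,0.0025,0.036,0.0015,0,0,0, 0.088,0.0025,0.045,0.0015,0,0,0, 0.088,0.0025,0.045,0.0015,0,0,0, 0.06,0.0025,0.045,0.0015,0,0,0]'
python3 -m pendant '[0.06,0,0,0,0,0,0, 0.06,0,0,0,0,0,0, 0.06,0,0,0,0,0,0]'
python3 -c "
from h import *
go(.34,.25,.2,.7)"
```

```text
clock: 2.85
tool_pos: [0.457, 0.2891, 0.0112]
orientation: [-1.57, -0.002, 0.017]
force: [0.1, 0.2, -0.3]
gripper_width: 0.0802
clock: 3.22
tool_pos: [0.4566, 0.2889, 0.0107]
orientation: [-1.571, -0.0, 0.017]
force: [-1.6, 0.1, 6.2]
gripper_width: 0.0624
shift mm [-117.2 -189.4  -36.9] turn deg [-0.01  0.28  0.02] dist 0.226 t 3.23 pos [0.4566 0.2889 0.0107] F [-1.6  0.1  6.2] w 0.0624
```

```bash
python3 -m pendant '[0.05,0,0,0,0,0,0, 0.05,0,0,0,0,0,0]'
python3 - <<'E'
from h import *
for i in range(2):
    s=eyes.snapshot('wrist'); go(.34,.25,.2,.7)
crop(s,200,150,450,350,3,'pics/w3.png')
c=eyes.snapshot('scene'); crop(c,170,150,270,250,6,'pics/s3.png')
E
```

```text
clock: 3.48
tool_pos: [0.4566, 0.2889, 0.0107]
orientation: [-1.571, -0.0, 0.017]
force: [-2.0, -0.5, 5.5]
gripper_width: 0.0627
shift mm [-117.2 -189.4  -36.9] turn deg [-0.01  0.28  0.02] dist 0.226 t 3.52 pos [0.4566 0.2889 0.0107] F [-1.9 -0.3  6. ] w 0.0619
shift mm [-117.2 -189.4  -36.9] turn deg [-0.01  0.28  0.02] dist 0.226 t 3.58 pos [0.4566 0.2889 0.0107] F [-1.7 -0.7  5.7] w 0.0625
```

View pics/w3.png

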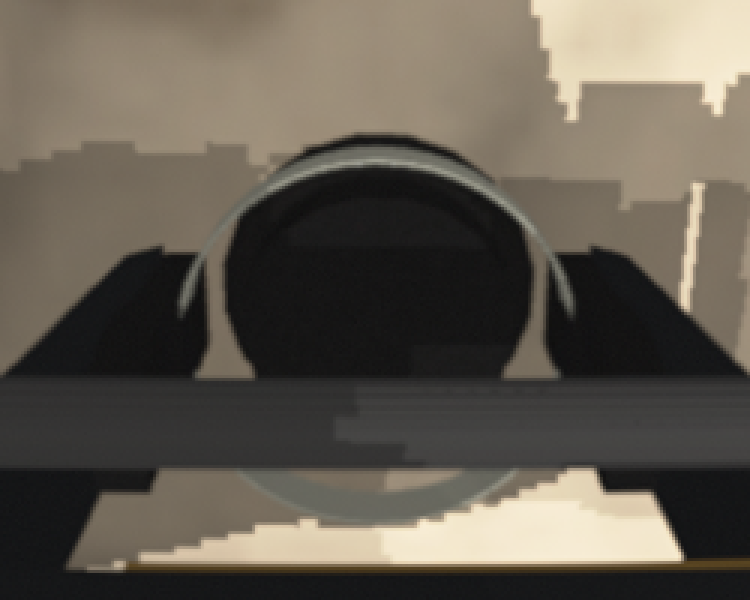

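View pics/s3.png

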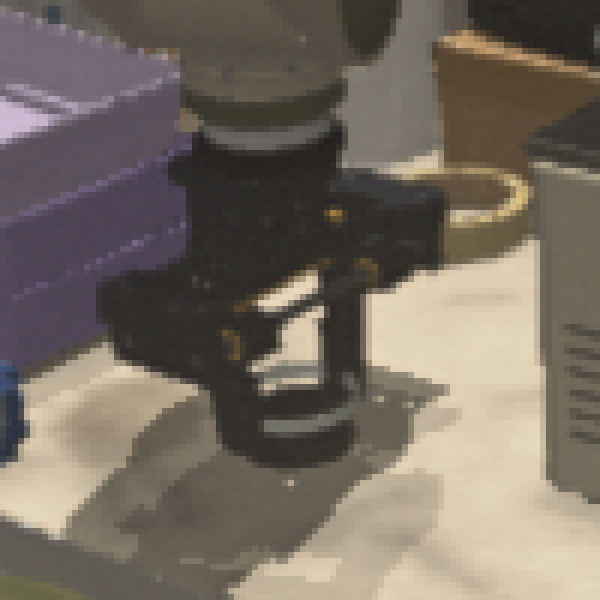

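The wrist view shows the lens level between the pads, with the rim arc meeting both fingers. The width reads 62.5 mm, which fits soft pads. I'll lift it and check.

```bash
python3 -m pendant '[0.05,0,-0.012,0,0,0,0, 0.05,0,-0.035,0,0,0,0, 0.05,0,-0.065,0,0,0,0, 0.05,-0.03,-0.10,0,0,0,0, 0.05,-0.065,-0.14,-0.01,0,0,0]'
python3 - <<'E'
from h import *
s=eyes.snapshot('wrist'); crop(s,200,150,450,350,3,'pics/w4.png')
go(.34,.12,.16,.7)
E
```

```text
clock: 4.25
tool_pos: [0.391, 0.2777, 0.1515]
orientation: [-1.571, -0.0, 0.017]
force: [0.4, 0.2, 0.9]
gripper_width: 0.0623
shift mm [ -51.2   -4.5 -156.5] turn deg [-0.09  0.36  0.22] dist 0.165 t 4.3 pos [0.3884 0.2774 0.1559] F [-1.7  2.4  4. ] w 0.0623
```

View pics/w4.png

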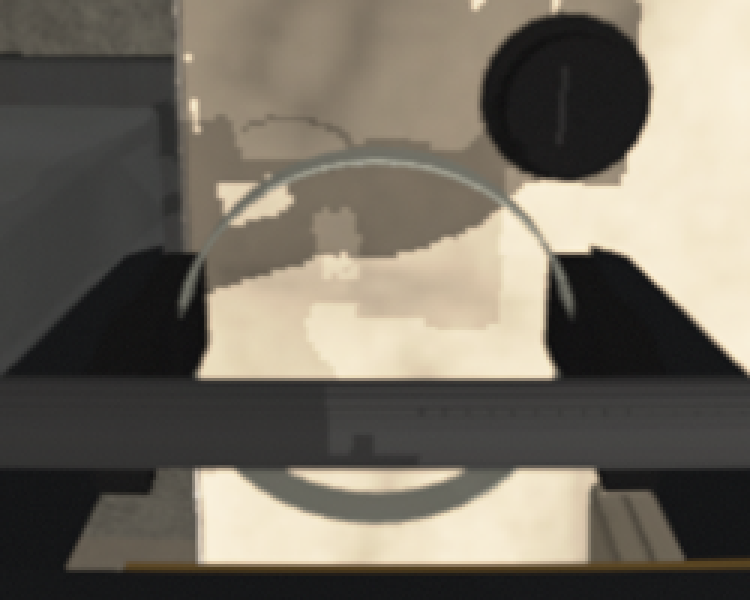

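The lens is held level in the fingers and clear of the stand, which shows at the upper right. I'll compute its centre in the tool frame and then carry on.

```bash
python3 - <<'E'
from h import *
s=eyes.snapshot('wrist')
def toolray(uv,ty):
    T=s['T_tool_cam']; p=cv2.undistortPoints(np.array(uv,float).reshape(-1,1,2),K(s),s['dist']).reshape(-1)
    d=T[:3,:3]@[p[0],p[1],1]; c=T[:3,3]; return c+d*(ty-c[1])/d[1]
f=lambda x,y:[200+(x-1.5)/3,150+(y-1.5)/3]
for y in (137,142,147,158): print(toolray(f(377,y),-.0113)[2],toolray(f(377,y),-.0208)[2])
for y in (490,522): print(toolray(f(377,y),-.0113)[2],toolray(f(377,y),-.0208)[2])
E
python3 -m pendant '[0.05,-0.02,0,-0.04,0,0,0, 0.05,-0.045,0,-0.09,0,0,0, 0.05,-0.05,0,-0.15,0,0,0, 0.05,-0.05,0,-0.205,0,0,0, 0.05,-0.05,0,-0.26,0,0,0]'
python3 -c "
from h import *
go(.34,-.12,.16,.7)"
```

```text
0.033609476754678326 0.035844047344603044
0.03277602790026011 0.03506917628077283
0.03194005571936471 0.03429195923894841
0.030091940653926362 0.032573736363908895
-0.032689296088954045 -0.025795008695426808
-0.039615794830646506 -0.03223468813123381
clock: 4.97
tool_pos: [0.3464, 0.015, 0.1503]
orientation: [-1.571, -0.001, 0.017]
force: [1.1, 0.8, -0.2]
gripper_width: 0.0622
shift mm [  -8.7   -9.7 -134.9] turn deg [0.01 0.27 0.04] dist 0.136 t 4.97 pos [0.3464 0.015  0.1503] F [ 1.1  0.8 -0.2] w 0.0622
```

```bash
python3 -m pendant '[0.05,-0.005,0,-0.055,0,0,0, 0.05,-0.005,-0.01,-0.11,0,0,0, 0.05,-0.003,-0.02,-0.17,0,0,0, 0.05,0,-0.03,-0.23,0,0,0, 0.05,0.005,-0.03,-0.29,0,0,0]'
python3 -m pendant '[0.05,0,0,-0.05,0,0,0, 0.05,0.01,0,-0.095,0,0,0, 0.05,0.01,0,-0.10,0,0,0]'
python3 -c "
from h import *
go(.46,-.376,.16,.7)"
```

```text
clock: 5.6
tool_pos: [0.3561, -0.2758, 0.1807]
orientation: [-1.572, -0.001, 0.016]
force: [1.2, -0.3, -0.3]
gripper_width: 0.0623
clock: 5.98
tool_pos: [0.3678, -0.3754, 0.1792]
orientation: [-1.571, 0.0, 0.015]
force: [-0.3, 0.6, 0.9]
gripper_width: 0.0627
shift mm [92.2 19.2 -2. ] turn deg [-0.01  0.15 -0.01] dist 0.094 t 5.97 pos [ 0.3678 -0.3754  0.1792] F [-0.3  0.6  0.9] w 0.0627
```

```bash
python3 -m pendant '[0.05,0.045,0.005,0,0,0,0, 0.05,0.085,0.012,0,0,0,0, 0.05,0.104,0.019,0,0,0,0, 0.05,0.104,0.019,0,0,0,0, 0.05,0.104,0.019,0,0,0,0]'
python3 - <<'E'
from h import *
P=[]
for i in range(3):
    st=telemetry.read_state(); s=eyes.snapshot('wrist'); P.append(np.r_[st['tool_pos'],st['orientation']])
p=np.mean(P,0); print(p.round(4)); np.save('w5.npy',p); cv2.imwrite('pics/w5.png',s['img'][:,:,::-1])
crop(s,225,90,425,240,4,'pics/w5c.png')
E
```

```text
clock: 6.6
tool_pos: [0.4708, -0.3709, 0.1615]
orientation: [-1.571, 0.0, 0.017]
force: [-0.8, -0.1, -0.1]
gripper_width: 0.0625
[ 4.7080e-01 -3.7110e-01  1.6160e-01 -1.5709e+00  1.0000e-04  1.6300e-02]
```

View pics/w5.png

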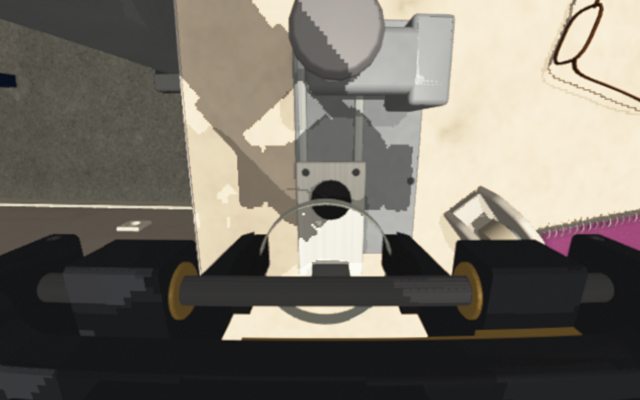

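View pics/w5c.png

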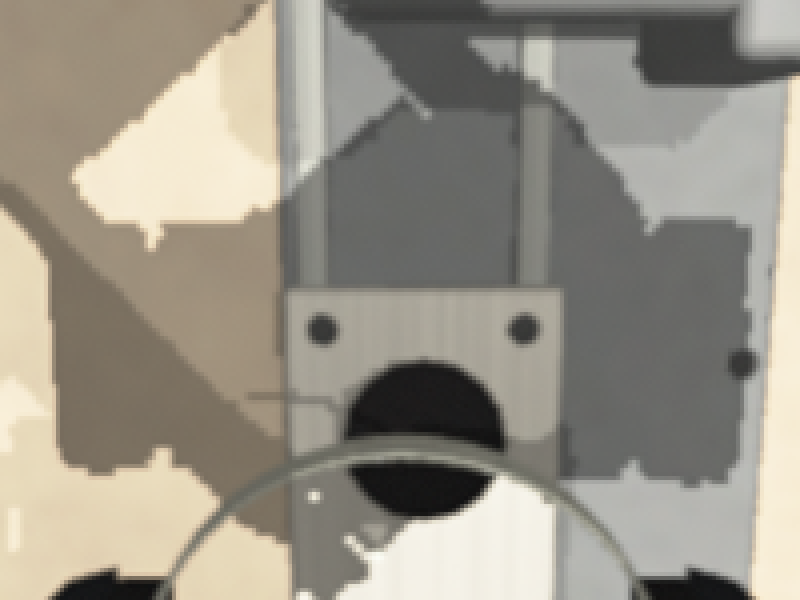

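In the wrist view the pedestal disc is centred at about (330.7,199.4). The knob is at the top around (337,32), and the deck edges are parallel to the image columns.

```bash
python3 - <<'E'
from h import *
s=eyes.snapshot('wrist'); p=np.load('w5.npy'); st=dict(tool_pos=p[:3],orientation=p[3:])
f=lambda x,y:[225+(x-2)/4,90+(y-2)/4]
X=ray(s,[f(424.5,439),f(346,439),f(503,439),f(424.5,360),f(424.5,518)],.042,st); print(X.round(4))
print('deck corners',ray(s,[f(288,290),f(563,290),f(293,540),f(558,540)],.024,st).round(4))
print('base far edge', ray(s,[f(793,60),f(752,560)],.01,st).round(4))
R=Ro.from_euler('xyz',p[3:]); print('tool rel mm',(R.inv().apply(X[0]-p[:3])*1000).round(1))
im=s['img']; print('knob',ray(s,[[289,33],[384,33],[337,80]],.164,st).round(4))
E
```

```text
[[ 0.4766 -0.3722  0.042 ]
 [ 0.4578 -0.3725  0.042 ]
 [ 0.4955 -0.3719  0.042 ]
 [ 0.4762 -0.353   0.042 ]
 [ 0.4771 -0.3921  0.042 ]]
deck corners [[ 0.4424 -0.3392  0.024 ]
 [ 0.5106 -0.338   0.024 ]
 [ 0.4432 -0.4047  0.024 ]
 [ 0.5128 -0.4035  0.024 ]]
base far edge [[ 0.5674 -0.281   0.01  ]
 [ 0.5693 -0.4133  0.01  ]]
tool rel mm [  5.8 119.6  -1.2]
knob [[ 0.4528 -0.2635  0.164 ]
 [ 0.4963 -0.2627  0.164 ]
 [ 0.4753 -0.2836  0.164 ]]
```

```bash
python3 -m pendant '[0.05,0.0055,0.04,-0.001,0,0,0, 0.05,0.0055,0.075,-0.001,0,0,0, 0.05,0.0055,0.10,-0.001,0,0,0, 0.05,0.0055,0.11,-0.001,0,0,0, 0.05,0.0055,0.11,-0.001,0,0,0]'
python3 - <<'E'
from h import *
P=[]
for i in range(3):
    st=telemetry.read_state(); s=eyes.snapshot('wrist'); P.append(np.r_[st['tool_pos'],st['orientation']])
p=np.mean(P,0); print(p.round(4)); np.save('w6.npy',p)
crop(s,200,150,450,350,3,'pics/w6c.png')
c=eyes.snapshot('scene'); crop(c,350,190,470,305,6,'pics/s6.png')
E
```

```text
clock: 7.42
tool_pos: [0.4772, -0.3721, 0.0514]
orientation: [-1.571, 0.0, 0.017]
force: [-0.3, 0.4, -0.9]
gripper_width: 0.0625
[ 4.7740e-01 -3.7220e-01  5.2000e-02 -1.5716e+00 -6.0000e-04  1.6800e-02]
```

View pics/w6c.png

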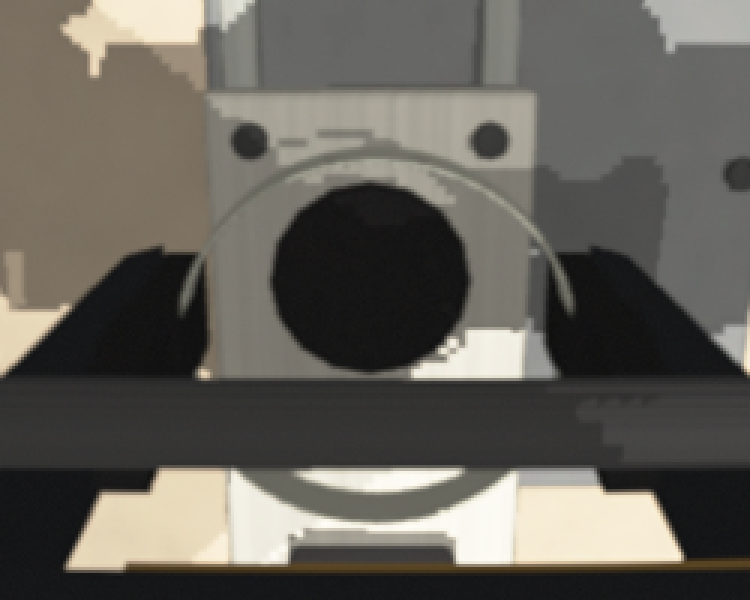

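View pics/s6.png

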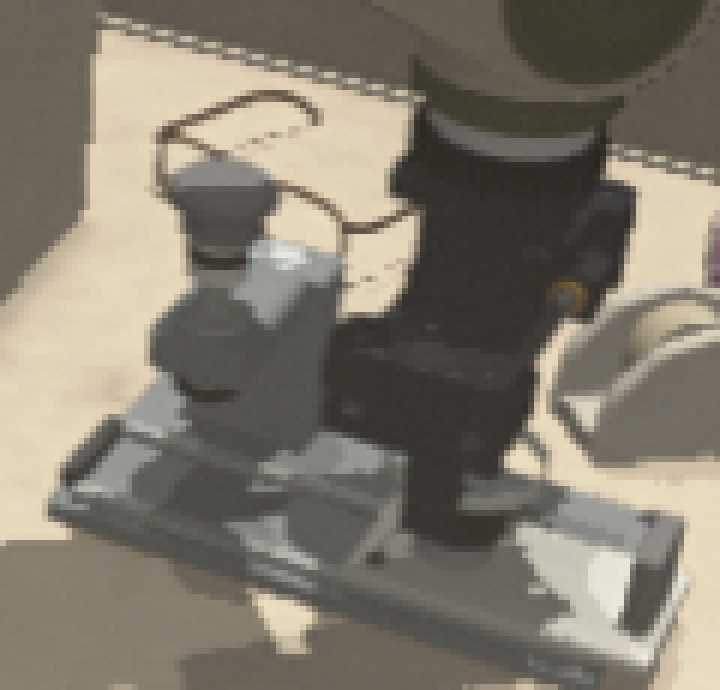

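The pedestal disc is seen through the lens at crop x 272–469, y 183–372, and the lens arc is symmetric about x≈377. Now the relative offset in the tool frame.

```bash
cat >> h.py <<'E'
def toolray(s,uv,ty):
    T=s['T_tool_cam']; p=cv2.undistortPoints(np.array(uv,float).reshape(-1,1,2),K(s),s['dist']).reshape(-1)
    d=T[:3,:3]@[p[0],p[1],1]; c=T[:3,3]; return (c+d*(ty-c[1])/d[1])*1000
E
python3 - <<'E'
from h import *
s=eyes.snapshot('wrist')
f=lambda x,y:[200+(x-1.5)/3,150+(y-1.5)/3]
for uv in [(370.5,277.5),(272,277.5),(469,277.5),(370.5,183),(370.5,372)]: print('ped',toolray(s,f(*uv),.010).round(1))
print('lens',toolray(s,f(183,310),-.016).round(1),toolray(s,f(572,310),-.016).round(1),toolray(s,f(377,137),-.0113).round(1),toolray(s,f(377,147),-.0113).round(1),toolray(s,f(377,522),-.0208).round(1))
go(.477,-.37,.0307,.9)
E
```

```text
ped [-0.8 10.   0.3]
ped [-20.2  10.    0.3]
ped [18.5 10.   0.3]
ped [-0.8 10.  19.6]
ped [ -0.9  10.  -20.3]
lens [-31.7 -16.    5.3] [ 32.7 -16.    5.3] [  0.4 -11.3  33.6] [  0.4 -11.3  31.9] [  0.4 -20.8 -32.2]
shift mm [-0.5 21.5  2.2] turn deg [0.07 0.08 0.06] dist 0.022 t 7.67 pos [ 0.4775 -0.3722  0.0522] F [ 0.2  0.9 -0. ] w 0.0624
```

```bash
python3 -m pendant '[0.05,-0.0012,0.008,0,0,0,0, 0.05,-0.0012,0.014,0,0,0,0, 0.05,-0.0012,0.018,0,0,0,0, 0.05,-0.0012,0.0195,0,0,0,0, 0.05,-0.0012,0.0195,0,0,0,0]'
python3 -c "
from h import *
go(.477,-.37,.0307,.9)"
```

```text
clock: 8.3
tool_pos: [0.4761, -0.3719, 0.0317]
orientation: [-1.571, 0.0, 0.017]
force: [-0.5, -0.2, -0.7]
gripper_width: 0.0628
shift mm [0.9 1.  1.9] turn deg [-0.    0.07 -0.  ] dist 0.002 t 8.3 pos [ 0.4761 -0.3719  0.0317] F [-0.5 -0.2 -0.7] w 0.0628
```

```bash
python3 -m pendant '[0.05,0,0.0005,0,0,0,0, 0.05,0,0.0005,0,0,0,0]'; python3 -m pendant '[0.05,0,0.0005,0,0,0,0, 0.05,0,0.0005,0,0,0,0]'
python3 - <<'E'
from h import *
s=eyes.snapshot('wrist'); crop(s,200,150,450,350,3,'pics/w7c.png'); go(.477,-.37,.0307,.9)
f=lambda x,y:[200+(x-1.5)/3,150+(y-1.5)/3]
E
```

```text
clock: 8.55
tool_pos: [0.4761, -0.3719, 0.0314]
orientation: [-1.571, -0.0, 0.017]
force: [0.5, -0.8, -0.4]
gripper_width: 0.0626
clock: 8.8
tool_pos: [0.4761, -0.3719, 0.0307]
orientation: [-1.571, 0.0, 0.017]
force: [0.4, -0.1, -0.2]
gripper_width: 0.0624
shift mm [0.9 0.1 1.9] turn deg [-0.    0.08  0.  ] dist 0.002 t 8.85 pos [ 0.4761 -0.3719  0.0308] F [-0.2 -0.2 -1. ] w 0.0622
```

View pics/w7c.png

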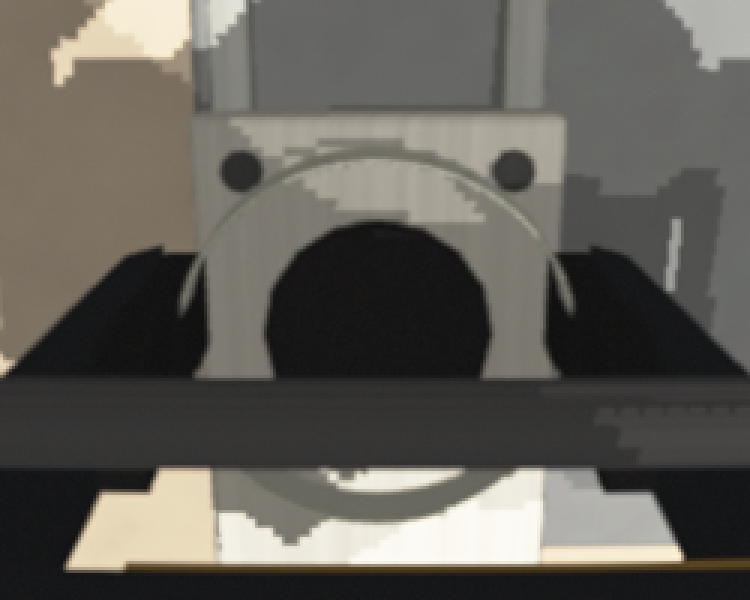

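The pedestal spans crop x 265–490, centred at 377.5, which matches the lens arc centre at 377. Its edge is at y 220. There's no contact force yet, so I'll ease down further.

```bash
python3 - <<'E'
from h import *
s=eyes.snapshot('wrist')
f=lambda x,y:[200+(x-1.5)/3,150+(y-1.5)/3]
print(toolray(s,f(377.5,220),-.0105),toolray(s,f(265,330),-.0105),toolray(s,f(490,330),-.0105))
E
python3 -m pendant '[0.05,0,0.0005,0,0,0,0, 0.05,0,0.0005,0,0,0,0]'; python3 -m pendant '[0.05,0,0.0005,0,0,0,0, 0.05,0,0.0005,0,0,0,0]'
```

```text
[  0.48194192 -10.5         19.16179797] [-19.02779494 -10.5         -1.00614371] [ 20.04943877 -10.5         -0.97869239]
clock: 9.15
tool_pos: [0.4761, -0.3719, 0.0307]
orientation: [-1.571, -0.0, 0.017]
force: [-1.4, 2.2, 5.0]
gripper_width: 0.0626
clock: 9.4
tool_pos: [0.4761, -0.3721, 0.0306]
orientation: [-1.572, -0.0, 0.017]
force: [-2.8, 1.1, 9.1]
gripper_width: 0.0629
```

```bash
python3 -m pendant '[0.05,0,-0.0006,-0.0007,0,0,0, 0.05,0,-0.0006,-0.0007,0,0,0, 0.07,0,-0.0006,-0.0007,0,0,0, 0.088,0,-0.0006,-0.0007,0,0,0, 0.088,0,-0.0006,-0.0007,0,0,0]'
python3 -m pendant '[0.088,0,0,0,0,0,0, 0.088,0,0,0,0,0,0, 0.088,0,0,0,0,0,0]'
python3 - <<'E'
from h import *
s=eyes.snapshot('wrist'); crop(s,200,150,450,350,3,'pics/w8c.png'); go(.477,-.37,.0307,.9)
E
```

```text
clock: 10.02
tool_pos: [0.476, -0.3726, 0.0301]
orientation: [-1.571, 0.0, 0.017]
force: [0.2, -0.6, -0.1]
gripper_width: 0.0869
clock: 10.4
tool_pos: [0.4761, -0.3726, 0.0303]
orientation: [-1.571, 0.0, 0.017]
force: [0.0, -1.0, -0.1]
gripper_width: 0.0881
shift mm [ 0.9 -0.4  2.6] turn deg [-0.    0.07  0.  ] dist 0.003 t 10.45 pos [ 0.4761 -0.3726  0.0303] F [-0.2 -0.6  0.6] w 0.088
```

View pics/w8c.png

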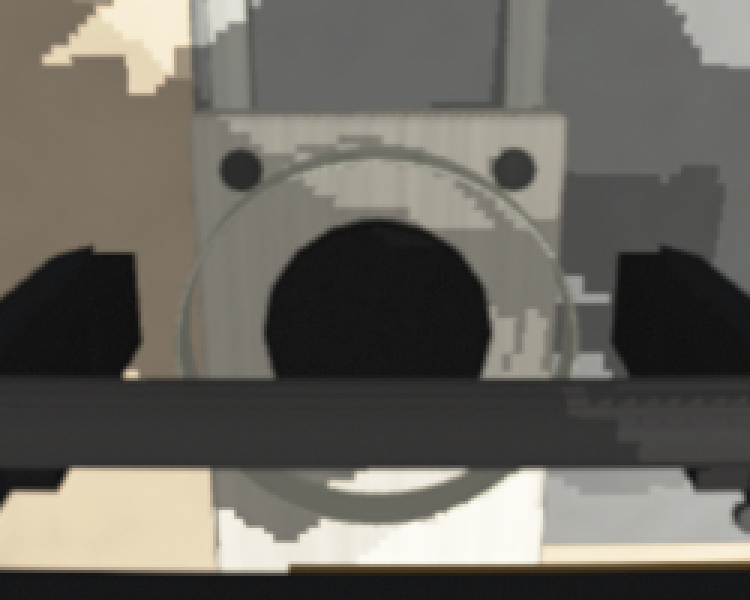

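The lens is released and lying flat, with the rim ring concentric in x with the pedestal. I'll rise straight up and check centring in y.

```bash
python3 -m pendant '[0.088,0,-0.02,0,0,0,0, 0.088,0,-0.06,0,0,0,0, 0.088,0,-0.10,0,0,0,0, 0.088,0,-0.13,0,0,0,0, 0.088,0,-0.13,0,0,0,0]'
python3 - <<'E'
from h import *
P=[]
for i in range(3):
    st=telemetry.read_state(); s=eyes.snapshot('wrist'); P.append(np.r_[st['tool_pos'],st['orientation']])
p=np.mean(P,0); print(p.round(4)); np.save('w9.npy',p)
cv2.imwrite('pics/w9.png',s['img'][:,:,::-1]); crop(s,265,140,385,250,6,'pics/w9c.png')
E
```

```text
clock: 11.08
tool_pos: [0.4766, -0.3732, 0.1624]
orientation: [-1.574, -0.003, 0.017]
force: [0.7, -0.5, -0.3]
gripper_width: 0.0879
[ 4.7620e-01 -3.7270e-01  1.6080e-01 -1.5719e+00 -9.0000e-04  1.7000e-02]
```

View pics/w9.png

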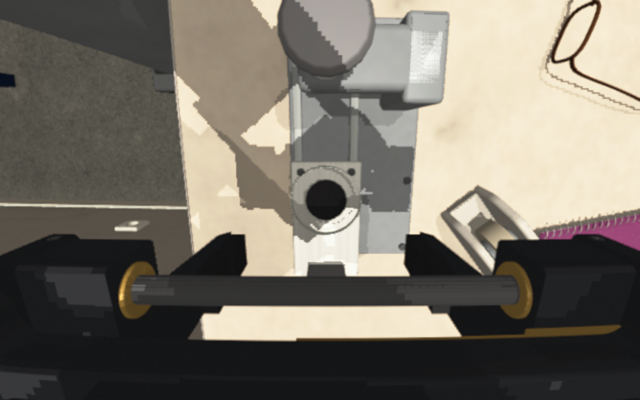

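View pics/w9c.png

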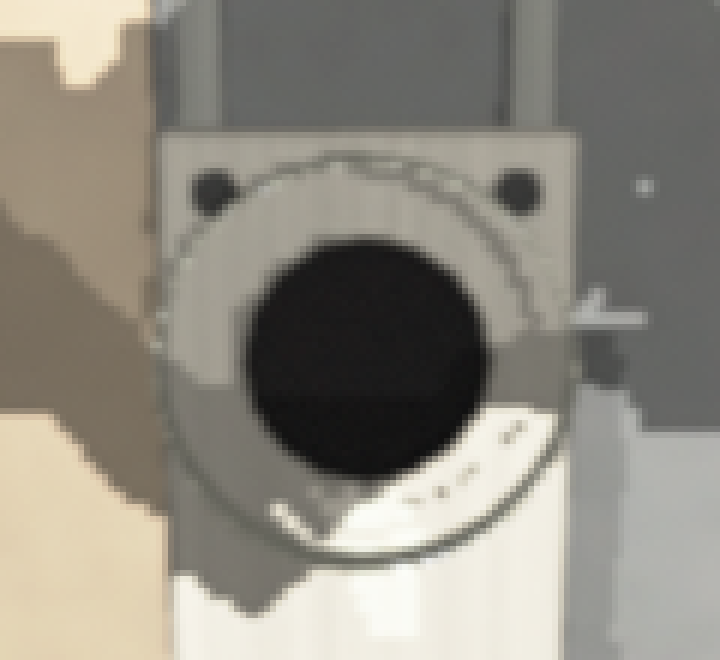

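The lens outline (crop 155–578 × 150–566) and the pedestal disc (246–488 × 238–480) are concentric within about 0.3 mm. Next I'll close the fingers, flip the tool so the camera faces away from the press, and go behind the tab.

```bash
python3 -m pendant '[0.0,0,0,-0.025,0,10,0, 0.0,0,0,-0.05,0,20,0, 0.0,0,0,-0.075,0,30,0, 0.0,0,0,-0.10,0,40,0, 0.0,0,0,-0.118,0,50,0]'
python3 -m pendant '[0.0,0,0,0,0,10,0, 0,0,0,0,0,20,0, 0,0,0,0,0,30,0, 0,0,0,0,0,40,0, 0,0,0,0,0,50,0]'
python3 -m pendant '[0.0,0,0,0,0,10,0, 0,0,0,0,0,20,0, 0,0,0,0,0,30,0, 0,0,0,0,0,40,0, 0,0,0,0,0,50,0]'
python3 -m pendant '[0.0,0,0,0,0,10,0, 0,0,0,0,0,20,0, 0,0,0,0,0,30,0, 0,0,0,0,0,30,0]'
python3 - <<'E'
from h import *
go(.477,-.49,.16,180.9)
go(.477,-.49,.04,180.9)
E
```

```text
clock: 11.85
tool_pos: [0.4777, -0.4913, 0.1582]
orientation: [-1.571, 0.003, -0.862]
force: [0.9, 0.4, -0.2]
gripper_width: 0.0402
clock: 12.48
tool_pos: [0.4778, -0.4902, 0.1584]
orientation: [-1.573, 0.002, -1.734]
force: [0.6, -0.4, -0.9]
gripper_width: 0.0002
clock: 13.1
tool_pos: [0.4778, -0.4902, 0.1584]
orientation: [-1.574, -0.0, -2.607]
force: [0.2, 0.2, 0.1]
gripper_width: 0.0002
clock: 13.6
tool_pos: [0.4778, -0.4903, 0.1587]
orientation: [-1.573, -0.001, -3.123]
force: [0.0, -0.1, 0.5]
gripper_width: 0.0004
shift mm [ 0.8 -1.3 -0.3] turn deg [0.13 0.16 0.09] dist 0.002 t 13.6 pos [ 0.4778 -0.4903  0.1587] F [ 0.  -0.1  0.5] w 0.0004
shift mm [  0.7 118.7  -0. ] turn deg [0.13 0.16 0.09] dist 0.119 t 13.6 pos [ 0.4778 -0.4903  0.1587] F [ 0.  -0.1  0.5] w 0.0004
```

```bash
python3 -m pendant '[0,0.001,0.04,0,0,0,0, 0,0.001,0.08,0,0,0,0, 0,0.001,0.108,0,0,0,0, 0,0.001,0.119,0,0,0,0, 0,0.001,0.119,0,0,0,0]'
python3 - <<'E'
from h import *
s=eyes.snapshot('wrist'); cv2.imwrite('pics/w10.png',s['img'][:,:,::-1])
c=eyes.snapshot('scene'); crop(c,350,190,470,305,6,'pics/s10.png')
go(.477,-.47,.04,180.9)
E
```

```text
clock: 14.22
tool_pos: [0.477, -0.4905, 0.041]
orientation: [-1.572, -0.001, -3.123]
force: [0.1, -0.5, 0.1]
gripper_width: 0.0005
shift mm [  0.1   2.5 -21.1] turn deg [-0.1   0.13 -0.06] dist 0.021 t 14.32 pos [ 0.4775 -0.4911  0.0425] F [-0.3  0.6  0.2] w 0.0006
```

View pics/w10.png

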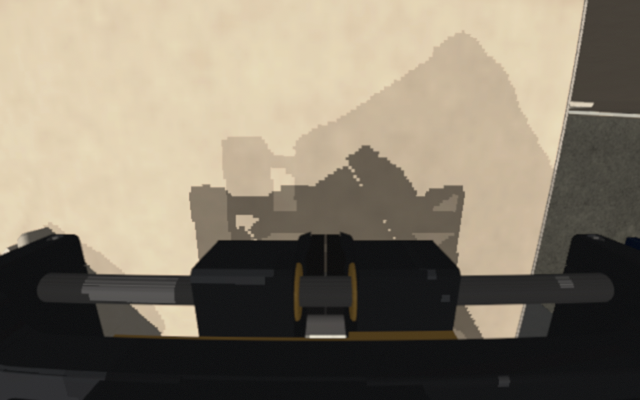

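View pics/s10.png

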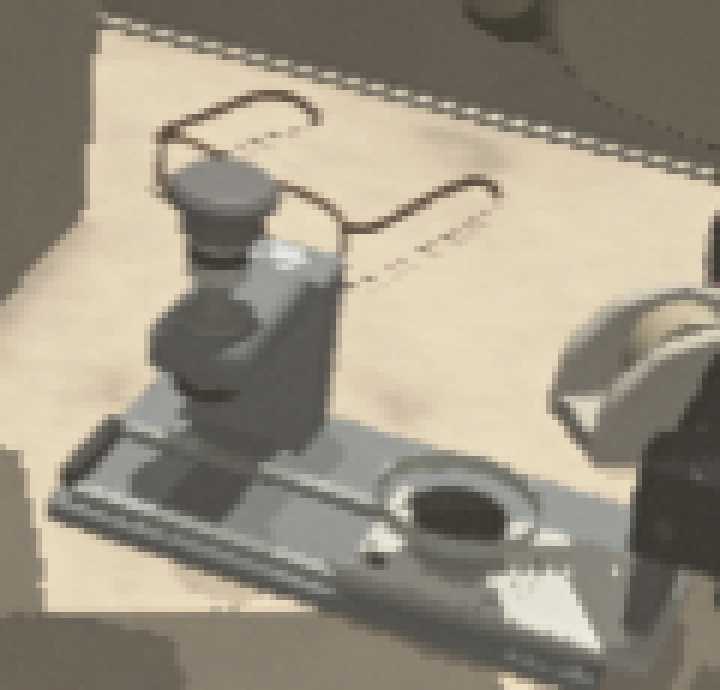

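The scene view shows the lens flat on the pedestal and the closed fingers just behind the tab. Pushing gently now.

```bash
python3 -m pendant '[0,0,0,-0.006,0,0,0, 0,0,0,-0.012,0,0,0, 0,0,0,-0.017,0,0,0, 0,0,0,-0.022,0,0,0, 0,0,0,-0.027,0,0,0]'
python3 -m pendant '[0,0,0,-0.006,0,0,0, 0,0,0,-0.013,0,0,0, 0,0,0,-0.021,0,0,0, 0,0,0,-0.030,0,0,0, 0,0,0,-0.039,0,0,0]'
python3 - <<'E'
from h import *
c=eyes.snapshot('scene'); crop(c,350,190,470,305,6,'pics/s11.png')
go(.477,-.47,.04,180.9)
E
```

```text
clock: 14.95
tool_pos: [0.4767, -0.4638, 0.0416]
orientation: [-1.57, 0.0, -3.125]
force: [0.2, -2.5, 0.6]
gripper_width: 0.0007
clock: 15.58
tool_pos: [0.476, -0.424, 0.0414]
orientation: [-1.571, 0.0, -3.125]
force: [-0.2, -2.1, 2.4]
gripper_width: 0.0001
shift mm [-0.2  1.2 47.3] turn deg [0.07 0.11 0.02] dist 0.047 t 15.62 pos [ 0.476  -0.4227  0.0413] F [0.1 0.4 0.4] w 0.0005
```

View pics/s11.png

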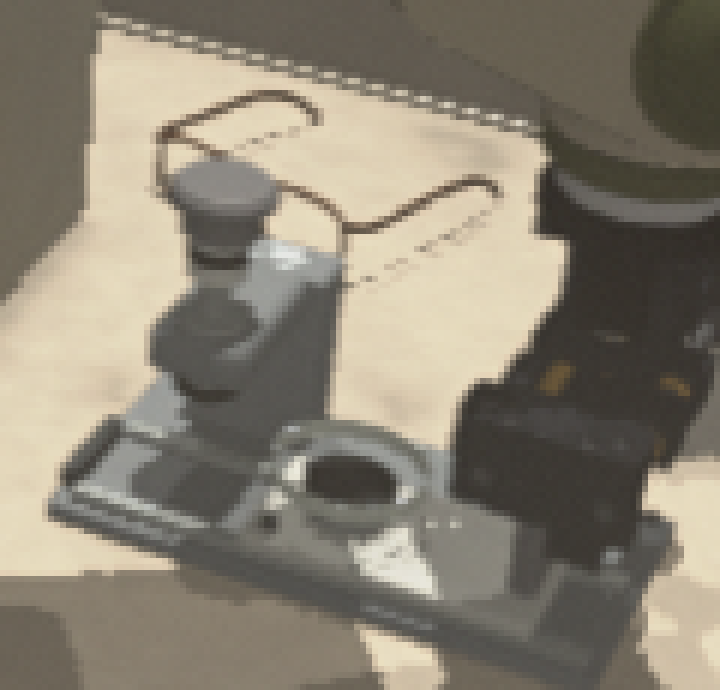

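```bash
python3 -m pendant '[0,0,0,-0.007,0,0,0, 0,0,0,-0.016,0,0,0, 0,0,0,-0.025,0,0,0, 0,0,0,-0.034,0,0,0, 0,0,0,-0.043,0,0,0]'
python3 -m pendant '[0,0,0,-0.007,0,0,0, 0,0,0,-0.014,0,0,0, 0,0,0,-0.019,0,0,0, 0,0,0,-0.023,0,0,0, 0,0,0,-0.026,0,0,0]'
python3 - <<'E'
from h import *
c=eyes.snapshot('scene'); crop(c,350,190,470,305,6,'pics/s12.png')
go(.477,-.35,.04,180.9)
E
```

```text
clock: 16.25
tool_pos: [0.4752, -0.3809, 0.0413]
orientation: [-1.571, -0.0, -3.124]
force: [0.2, -3.1, 0.0]
gripper_width: 0.0007
clock: 16.88
tool_pos: [0.4748, -0.3567, 0.0414]
orientation: [-1.568, 0.0, -3.124]
force: [-1.0, -14.8, -6.2]
gripper_width: 0.0002
shift mm [-2.3  1.4 -6.8] turn deg [-0.18  0.09 -0.02] dist 0.007 t 16.93 pos [ 0.4748 -0.3568  0.0414] F [-0.8 -6.9 -3.1] w 0.0006
```

View pics/s12.png

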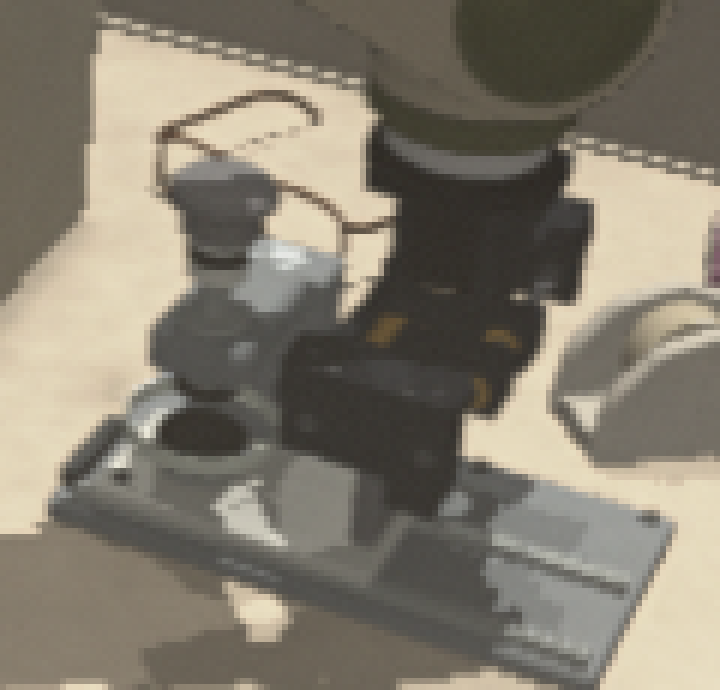

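The shuttle seems to be at its stop, since the force rose to 15 N. I'll push slightly more to confirm.

```bash
python3 -m pendant '[0,0,0,-0.001,0,0,0, 0,0,0,-0.001,0,0,0]'; python3 -m pendant '[0,0,0,-0.001,0,0,0, 0,0,0,-0.001,0,0,0]';  python3 -c "
from h import *
p=[]
for i in range(4):
  eyes.snapshot('top'); p.append(np.r_[telemetry.read_state()['tool_pos'],telemetry.read_state()['force']])
print(np.round(p,4))"
```

```text
clock: 17.18
tool_pos: [0.4748, -0.3567, 0.0414]
orientation: [-1.567, 0.001, -3.125]
force: [-1.6, -11.3, -4.2]
gripper_width: 0.0005
clock: 17.42
tool_pos: [0.4748, -0.3567, 0.0414]
orientation: [-1.565, 0.001, -3.125]
force: [-1.0, -15.3, -6.7]
gripper_width: 0.0006
[[  0.4748  -0.3567   0.0415  -1.9205 -15.3486  -6.6937]
 [  0.4748  -0.3567   0.0415  -1.8223 -15.2498  -6.1881]
 [  0.4748  -0.3567   0.0415  -1.4595 -15.3533  -5.8617]
 [  0.4748  -0.3567   0.0414  -0.6545 -15.784   -6.5835]]
```

```bash
python3 -m pendant '[0,0,0,0.012,0,0,0, 0,0,0,0.04,0,0,0, 0,0,-0.05,0.06,0,0,0, 0,0,-0.11,0.06,0,0,0, 0,0,-0.17,0.06,0,0,0]'
python3 - <<'E'
from h import *
s=eyes.snapshot('top'); crop(s,360,185,460,245,7,'pics/tp2.png')
c=eyes.snapshot('scene'); crop(c,350,190,470,305,6,'pics/s13.png')
go(.475,-.258,.2,180.9)
E
```

```text
clock: 18.25
tool_pos: [0.4755, -0.4134, 0.213]
orientation: [-1.572, -0.0, -3.125]
force: [1.4, -0.7, -1.3]
gripper_width: 0.0009
shift mm [  -0.5   17.  -157.1] turn deg [-0.51  0.09 -0.43] dist 0.158 t 18.35 pos [ 0.4771 -0.4149  0.2184] F [ 0.1  0.6 -0.4] w 0.0004
```

View pics/tp2.png

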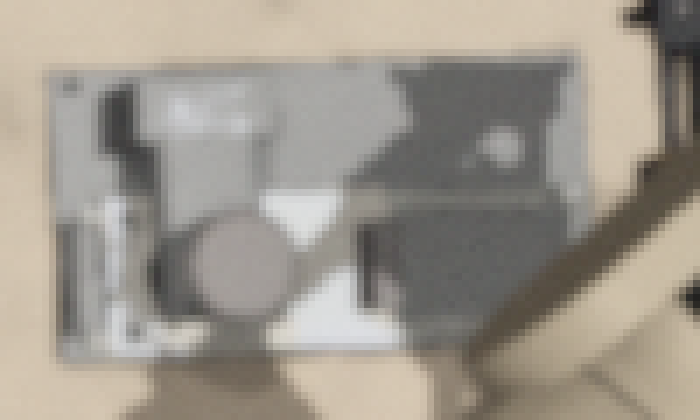

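View pics/s13.png

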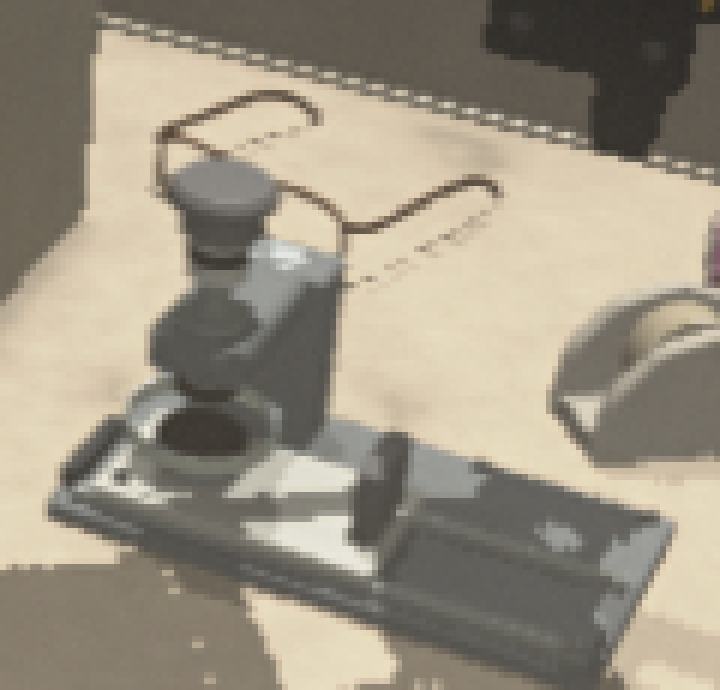

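```bash
python3 - <<'E'
from h import *
s=eyes.snapshot('top');c=eyes.snapshot('scene')
T=lambda x,y:[360+(x-3.5)/7,185+(y-3.5)/7]
print('screws before',ray(s,[T(388,207),T(393,325)],.024).round(4),'after',ray(s,[T(127,225),T(133,332)],.024).round(4))
print('tab right edge before/after',ray(s,[T(660,255),T(398,265)],.06).round(4))
S=lambda x,y:[350+(x-3)/6,190+(y-3)/6]
print('ped after',ray(c,[S(203,435)],.042).round(4),'knob',ray(c,[S(223,182)],.164).round(4),'tab',ray(c,[S(395,440)],.06).round(4))
crop(s,362,205,422,240,12,'pics/tp3.png'); crop(c,352,245,422,295,10,'pics/s14.png')
E
```

```text
screws before [[ 0.4989 -0.3494  0.024 ]
 [ 0.4475 -0.3496  0.024 ]] after [[ 0.4936 -0.2348  0.024 ]
 [ 0.447  -0.2359  0.024 ]]
tab right edge before/after [[ 0.4745 -0.457   0.06  ]
 [ 0.4727 -0.3445  0.06  ]]
ped after [[ 0.4706 -0.2618  0.042 ]] knob [[ 0.4693 -0.2606  0.164 ]] tab [[ 0.4841 -0.3408  0.06  ]]
```

View pics/tp3.png

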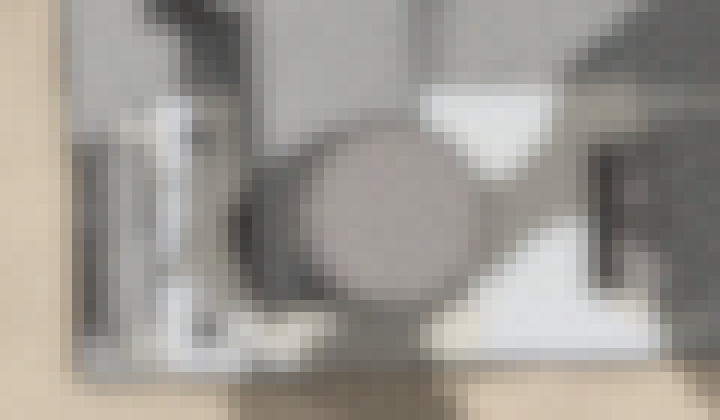

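View pics/s14.png

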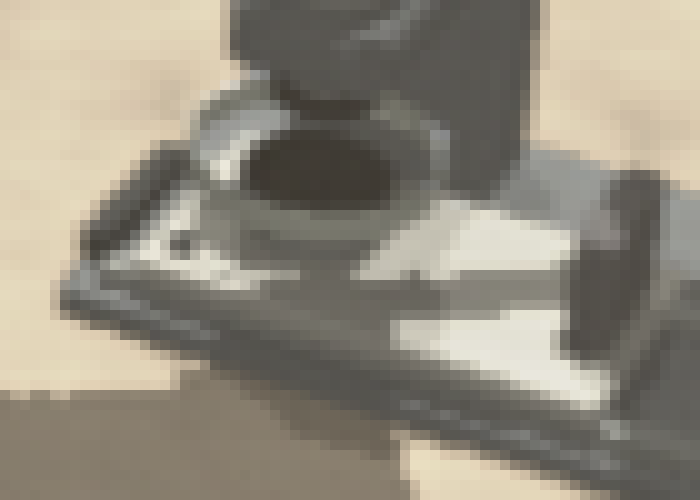

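Every camera puts the pedestal at y≈-0.260±0.002 and the knob at y≈-0.260. The tab centre is at about -0.340, which is ram minus 80 mm. A firm stop was also felt, so the shuttle is home. Now to move above the knob and measure.

```bash
python3 -m pendant '[0,0,-0.015,-0.04,0,0,0, 0,0.001,-0.03,-0.085,0,0,0, 0,0.002,-0.03,-0.125,0,0,0, 0,0.002,-0.03,-0.153,0,0,0, 0,0.002,-0.03,-0.153,0,0,0]'
python3 - <<'E'
from h import *
P=[]
for i in range(3):
    st=telemetry.read_state(); s=eyes.snapshot('wrist'); P.append(np.r_[st['tool_pos'],st['orientation']])
p=np.mean(P,0); print(p.round(4)); np.save('w15.npy',p)
cv2.imwrite('pics/w15.png',s['img'][:,:,::-1])
go(.474,-.2603,.17,180.9)
E
```

```text
clock: 19.08
tool_pos: [0.4708, -0.2589, 0.24]
orientation: [-1.573, -0.002, -3.122]
force: [0.2, -1.1, -0.1]
gripper_width: 0.0004
[ 4.7100e-01 -2.6000e-01  2.4010e-01 -1.5727e+00 -2.0000e-03 -3.1235e+00]
shift mm [-3.  70.4 -1. ] turn deg [0.06 0.04 0.08] dist 0.07 t 19.23 pos [ 0.4711 -0.2614  0.2404] F [ 0.  -0.1 -0. ] w 0.0001
```

View pics/w15.png

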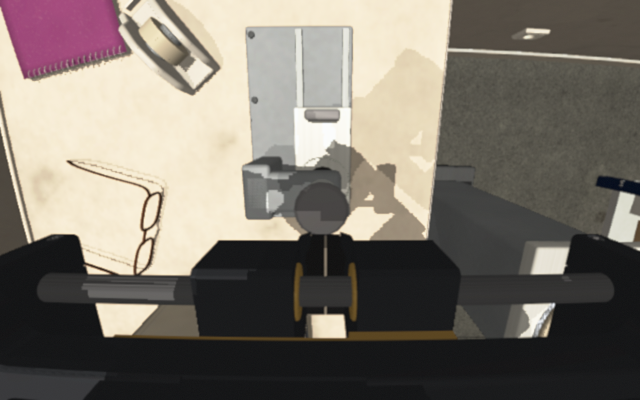

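The wrist view has the knob circle at about x 294–348, y 181–235, with the tab near (322,115) at its home position. Casting to z=0.164.

```bash
python3 - <<'E'
from h import *
s=eyes.snapshot('wrist'); p=np.load('w15.npy'); st=dict(tool_pos=p[:3],orientation=p[3:])
crop(s,270,90,390,250,5,'pics/w15c.png')
print(ray(s,[[321,208],[294,208],[348,208],[321,181]],.164,st).round(4), ray(s,[[322,115]],.06,st))
print(toolray(s,[321,208],.076))
E
```

```text
[[ 0.4744 -0.2615  0.164 ]
 [ 0.4963 -0.261   0.164 ]
 [ 0.4525 -0.2619  0.164 ]
 [ 0.4748 -0.2837  0.164 ]] [[ 0.47580658 -0.33782579  0.06      ]]
[-3.56656459 76.          1.6933986 ]
```

View pics/w15c.png

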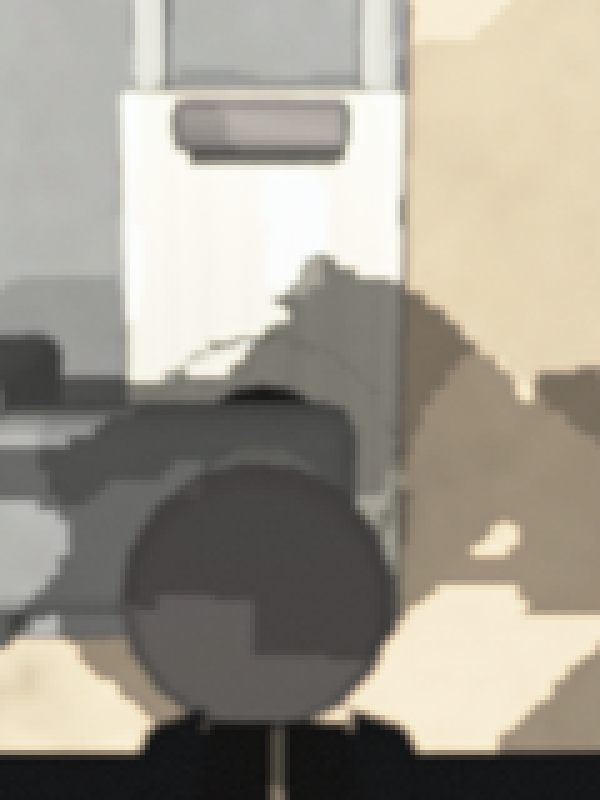

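```bash
python3 -m pendant '[0,-0.003,0.03,0,0,0,0, 0,-0.003,0.055,0,0,0,0, 0,-0.003,0.068,0,0,0,0, 0,-0.003,0.070,0,0,0,0, 0,-0.003,0.070,0,0,0,0]'
python3 -m pendant '[0,0,0.003,0,0,0,0, 0,0,0.005,0,0,0,0, 0,0,0.007,0,0,0,0, 0,0,0.008,0,0,0,0, 0,0,0.008,0,0,0,0]'
python3 -m pendant '[0,0,0.002,0,0,0,0, 0,0,0.004,0,0,0,0, 0,0,0.004,0,0,0,0]'
```

```text
clock: 19.9
tool_pos: [0.4744, -0.2611, 0.172]
orientation: [-1.57, 0.001, -3.125]
force: [0.4, -0.6, -0.4]
gripper_width: 0.0005
clock: 20.52
tool_pos: [0.4742, -0.2606, 0.1635]
orientation: [-1.571, 0.0, -3.125]
force: [0.1, 1.2, 2.6]
gripper_width: 0.0004
clock: 20.9
tool_pos: [0.4742, -0.2607, 0.1592]
orientation: [-1.571, 0.0, -3.125]
force: [-0.2, 0.4, 1.8]
gripper_width: 0.0003
```

Contact is at about 0.164, with 2 N of ram spring force. Next the foot should come down to the lens at 0.154.

```bash
python3 -m pendant '[0,0,0.0015,0,0,0,0, 0,0,0.003,0,0,0,0, 0,0,0.003,0,0,0,0]'
python3 -m pendant '[0,0,0.001,0,0,0,0, 0,0,0.002,0,0,0,0, 0,0,0.002,0,0,0,0]'
python3 -m pendant '[0,0,0.001,0,0,0,0, 0,0,0.002,0,0,0,0, 0,0,0.002,0,0,0,0]'
python3 -c "
from h import *
c=eyes.snapshot('scene'); crop(c,360,200,430,280,8,'pics/s16.png')"
```

```text
clock: 21.28
tool_pos: [0.4742, -0.2606, 0.1563]
orientation: [-1.571, 0.0, -3.125]
force: [-0.0, 0.6, 1.9]
gripper_width: -0.0
clock: 21.65
tool_pos: [0.4742, -0.2606, 0.1544]
orientation: [-1.571, 0.0, -3.125]
force: [-0.3, 0.2, 2.5]
gripper_width: 0.0006
clock: 22.02
tool_pos: [0.4743, -0.2607, 0.1526]
orientation: [-1.571, 0.0, -3.125]
force: [0.0, 0.4, 6.0]
gripper_width: 0.0005
```

View pics/s16.png

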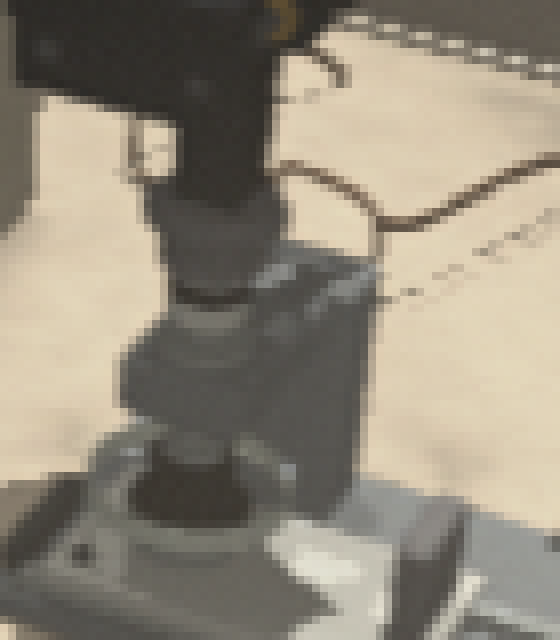

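The foot is now resting on the lens; the scene shows the ram down on it and the dark band just below the skirt. I'll sink it about 6.6 mm more.

```bash
python3 -m pendant '[0,0,0.001,0,0,0,0, 0,0,0.0025,0,0,0,0, 0,0,0.004,0,0,0,0, 0,0,0.004,0,0,0,0]'
python3 -m pendant '[0,0,0.001,0,0,0,0, 0,0,0.002,0,0,0,0, 0,0,0.0027,0,0,0,0, 0,0,0.0027,0,0,0,0]'
python3 - <<'E'
from h import *
for i in range(3):
    c=eyes.snapshot('scene'); st=telemetry.read_state(); print(st['tool_pos'].round(4),st['force'].round(1))
crop(c,360,200,430,280,8,'pics/s17.png')
E
```

```text
clock: 22.58
tool_pos: [0.4743, -0.2606, 0.1488]
orientation: [-1.57, 0.001, -3.125]
force: [-0.8, 1.0, 9.7]
gripper_width: -0.0
clock: 23.08
tool_pos: [0.4743, -0.2607, 0.1464]
orientation: [-1.57, 0.001, -3.125]
force: [-1.5, 2.0, 10.7]
gripper_width: 0.0007
[ 0.4743 -0.2607  0.1465] [-1.4  2.6 10.6]
[ 0.4743 -0.2607  0.1465] [-1.3  0.6 10.6]
[ 0.4743 -0.2607  0.1465] [-2.2  1.3 10.6]
```

View pics/s17.png

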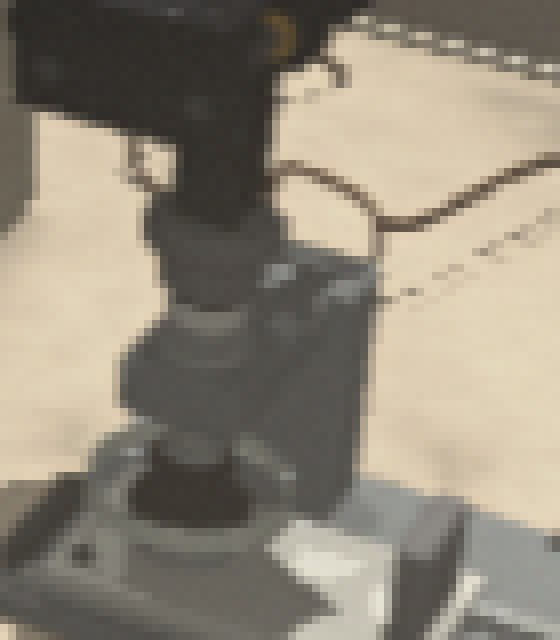

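```bash
for i in 1; do python3 -m pendant '[0,0,0.0005,0,0,0,0, 0,0,0.0005,0,0,0,0, 0,0,0.0005,0,0,0,0, 0,0,0.0005,0,0,0,0, 0,0,0.0005,0,0,0,0]'; done
for i in 1 2 3 4 5 6; do python3 -m pendant '[0,0,0,0,0,0,0, 0,0,0,0,0,0,0, 0,0,0,0,0,0,0, 0,0,0,0,0,0,0, 0,0,0,0,0,0,0]' | egrep 'clock|pos|force'; done
python3 - <<'E'
from h import *
c=eyes.snapshot('scene'); crop(c,350,190,470,305,6,'pics/s18.png')
E
```

```text
clock: 23.85
tool_pos: [0.4743, -0.2607, 0.146]
orientation: [-1.57, 0.001, -3.124]
force: [-1.2, 2.5, 10.7]
gripper_width: 0.0004
clock: 24.48
tool_pos: [0.4743, -0.2607, 0.146]
force: [-1.8, 1.7, 10.9]
clock: 25.1
tool_pos: [0.4743, -0.2607, 0.146]
force: [-1.9, 1.4, 11.5]
clock: 25.72
tool_pos: [0.4743, -0.2607, 0.146]
force: [-1.4, 1.8, 10.6]
clock: 26.35
tool_pos: [0.4743, -0.2607, 0.146]
force: [-1.6, 1.7, 10.3]
clock: 26.98
tool_pos: [0.4743, -0.2607, 0.146]
force: [-1.7, 1.2, 10.7]
clock: 27.6
tool_pos: [0.4743, -0.2607, 0.146]
force: [-2.0, 1.8, 10.3]
```

View pics/s18.png

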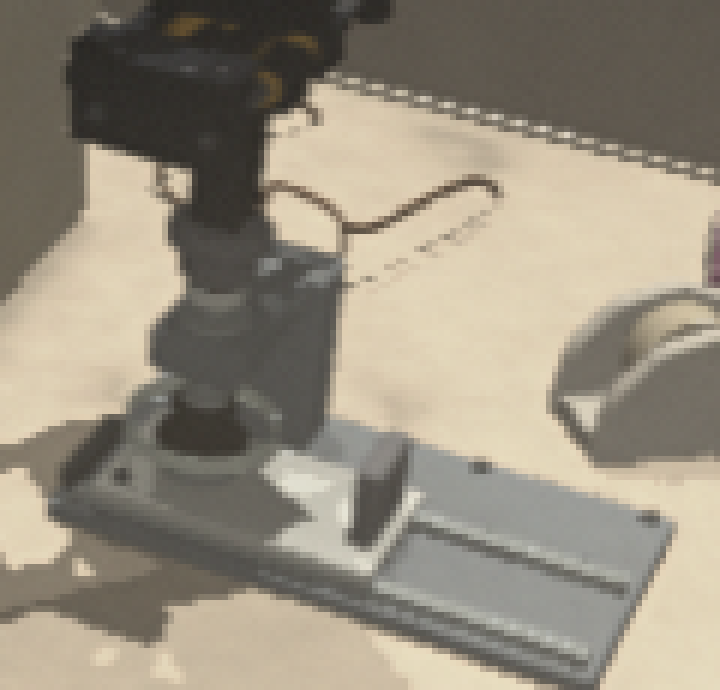

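The knob has been held at 0.146 m for over 3 s at a steady 10–11 N, with the lens flat under the foot. Handing in.

```bash
python3 -c "
from bench import arm
print(arm.close_job())"
```

```text
the job is handed in; nothing more can be done
None
```

I laid the lens on the pedestal, pushed the shuttle home and pressed the knob. I then handed the job in with the knob still held down, at about 28 s on the clock. No verdict was reported.

**Last checks**
- **Lens:** after I let go of it, it was flat and centred on the pedestal within about 0.5 mm in the wrist view.
- **Shuttle:** it stopped firmly, with no movement at 15 N. The pedestal came under the knob within about 2 mm and the tab about 77–80 mm behind it.
- **Press:** the knob top was at 0.146 m. The foot had touched the lens at about 0.154 m, so the spring travel is about 8 mm. It held steady at 10–11 N for over 3.7 s before hand-in.

**What disagreed or was not confirmed**
- **Shuttle travel:** the cameras showed it moving only about 113 mm, not 120 mm. Either it was already a few millimetres in at the start, or that is camera error. A small gap also seemed to remain at the end bumper. I judged it home from the stop and the pedestal lining up with the knob.
- **Dark band:** the picture was too coarse to read the skirt edge against it, so the knob travel rests on height and force.
- **Bottles and tape dispenser:** I routed clear of them. The dispenser looked unmoved in the last view, but I did not check the bottles again.

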